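# Load the rings from the rack onto the spring-lift magazine, first one on top

## Robot

A 6-joint arm with a two-finger parallel gripper is mounted at the origin on a cart in front of the work surface, level with it; the furniture and walls round the work are solid. World frame = base frame: x ahead of the robot, y to its left, z up, the work surface at z = 0. Lengths are in mm, angles in rad, forces in N, time in s.
With the tool pointing down it reaches from about 275 to 750 mm from the base axis. Payload 10.2 kg.
Tool frame: the origin (TCP) lies between the finger pads; the fingertips stand 11 mm ahead of it and the grasp point (between the pads) lies 8 mm behind it; z points along the fingers, y is the line along which they close (so a half turn about z gives the same grasp; the last joint's range is limited). The gripper opens to 85 mm and grips with 20 to 120 N. Pads are 22 mm wide; open, the fingers measure 114 mm over their backs; the gripper's body (76 mm by 85 mm) begins 54 mm behind the grasp point. The pads swing forward as they close: fully open they stand 13 mm farther back than shut.
Start: joints at [1.049, 0.313, 1.498, -0, 1.331, -0.223], TCP at [154.559, 501.74, 242.294] pointing down, gripper open.
Joint ranges: [-2.94, 2.94], [-0.97, 2.17], [0.19, 2.56], [-1.23, 4.37], [0.02, 3.11], [-2.88, 2.88]. Speed limits (rad/s): [2.39, 2.39, 3.01, 3.14, 3.14, 3.14].

## Interface

Orientations are given as a unit quaternion [w, x, y, z].
In Python, from rig import sense, eyes, finish_job gives the robot as it stands.
- The arm moves only by the shell command python3 -m jog 'ROWS' [FORCE]. ROWS is JSON, a list of rows, each a list of 7 numbers: the shift along the tool's x, y, z in m, then the turn, a rotation vector about the tool's x, y, z in rad, then the finger opening in m, from 0 to 0.0854. In form: [[dx, dy, dz, rx, ry, rz, gripper], ...]. A call has 1 to 5 rows; each row shifts and turns the commanded pose from where the row before left it, along the tool's axes as they then stand; what a row does not reach is not made up. A row lasts 1/10 s, in which the tool goes at most 50 mm and 8.59 degrees, less where a joint would pass 70% of its speed; a pose out of reach is approached as far as the arm can. A call is refused whole if a number of a shift passes 0.05 or a number of a turn 0.15, either way. A call with a gripper value outside its range is refused whole. The fingers move at their own pace and stop on an object; FORCE is the grip in N (left out, the last holds). Time passes only in rows, so rows that do not move let the fingers close. It gives the time, the measured TCP pose, the force, the opening and the grip force at its end, in the units of the state.
- sense(): the state, without advancing time (a new reading comes with each control period).
- eyes.capture(name): name is "side" or "top"; returns the picture (480x640x3 uint8, red, green, blue); there is no depth.
- eyes.calibration(name): a dict with "fx", "fy", "cx", "cy" (pixels), "cam_to_world" (4x4, takes a point from camera to world coordinates). Camera axes: x right, y down, z forward; pixel columns grow to the right and rows downward; lengths in mm; the calibration is good to about 2 mm. A picture is of the moment at which its call begins. calibration takes no time and is no camera call.
- finish_job(): hands the job in; it is judged then, once.
The state is a dict: "time_s": time; "joints": joint angles; "dq": joint speeds; "tau": joint torques, N m; "eef_pos": TCP position; "ee_rot": TCP orientation; "force": force on the tool from outside, world axes, zero at the start; "wrist_torque": the same for the moment, N m; "grip_width": opening from 0.0 (shut) to 1.0 (fully open); "grip_force": force on a finger pad.
Only numpy, scipy, OpenCV 4.12 (cv2) and the standard library are available. Lean on these libraries where they do the work, as an engineer would, in place of code of your own. Each camera call takes 0.05 s, during which the arm holds its last target. There are 200 camera calls.

## Task

The four turned rings stand on the rack in the order in which they are to be measured, the first one next to the label holder. The measuring machine takes them off the top of the spring-lift magazine, so move all four onto its spindle in reverse order: the ring farthest from the label first, the one next to the label last and on top. Lower each ring over the spindle until it rests on the sprung platform or the pile; do not let it drop.

Things in the scene. Friction and masses are not known exactly. Their poses are not given: they have to be found in the camera images.
- spacer_mid (a point): plain smooth steel ring, the tallest: 22 mm high, thick-walled, bore 32 mm, 0.23 kg. All four rings have 54 mm outside diameter and lie flat, axis upright; grip them from outside, across the rack. This point is on the axis, half-way up; z along the axis, up.
- gear_mid (a point): dark toothed ring (small spur gear): 16 mm high, bore 34 mm, 0.17 kg. All four rings have 54 mm outside diameter and lie flat, axis upright; grip them from outside, across the rack. This point is on the axis, half-way up; z along the axis, up.
- grooved_mid (a point): thin-walled steel ring with a V-groove round its outside and a shallow recess round the bore on top: 20 mm high, bore 38 mm, 0.18 kg. All four rings have 54 mm outside diameter and lie flat, axis upright; grip them from outside, across the rack. This point is on the axis, half-way up; z along the axis, up.
- flange_mid (a point): steel ring with six small bolt holes in its top face, the lowest: 14 mm high, bore 34 mm, 0.15 kg. All four rings have 54 mm outside diameter and lie flat, axis upright; grip them from outside, across the rack. This point is on the axis, half-way up; z along the axis, up.
- seat_spacer: black plastic seat under the plain tall ring at the start (all four look alike): disc of 46 mm diameter, 6 mm thick, with a low 25 mm spigot, on the rack bar (aluminium profile 30 mm wide, 314 mm long; four seats in a row, 70 mm pitch). Origin: centre of the disc's underside, 30 mm above the desk; the ring rests 6 mm higher. y along the row, x across it; all seats turned alike
- seat_gear: black plastic seat under the toothed ring at the start (all four look alike): disc of 46 mm diameter, 6 mm thick, with a low 25 mm spigot, on the rack bar (aluminium profile 30 mm wide, 314 mm long; four seats in a row, 70 mm pitch). Origin: centre of the disc's underside, 30 mm above the desk; the ring rests 6 mm higher. y along the row, x across it; all seats turned alike
- seat_grooved: black plastic seat under the grooved ring at the start (all four look alike): disc of 46 mm diameter, 6 mm thick, with a low 25 mm spigot, on the rack bar (aluminium profile 30 mm wide, 314 mm long; four seats in a row, 70 mm pitch). Origin: centre of the disc's underside, 30 mm above the desk; the ring rests 6 mm higher. y along the row, x across it; all seats turned alike
- seat_flange: black plastic seat under the ring with bolt holes at the start (all four look alike): disc of 46 mm diameter, 6 mm thick, with a low 25 mm spigot, on the rack bar (aluminium profile 30 mm wide, 314 mm long; four seats in a row, 70 mm pitch). Origin: centre of the disc's underside, 30 mm above the desk; the ring rests 6 mm higher. y along the row, x across it; all seats turned alike
- label_end: the end cap of the rack that carries the label holder: a blank white card in a small aluminium frame (36 x 46 mm) standing aslant on the cap, facing the robot, its top 68 mm above the desk; the other end has a plain black cap. The row begins at this end. Origin: at desk level in the middle of the cap, 54.5 mm beyond the centre of the first seat, in line with the row
- magazine: spring-lift magazine, fixed: grey foot 80 mm wide, barrel, and on its axis a fixed steel spindle, 20 mm diameter, with a conical nose from 177 mm up to its tip 190 mm above the desk. A sprung black platform (49 mm diameter) round it has its top at 155 mm when empty and sinks under each ring by about its height (100 N/m, at most 76 mm), so the top of the pile stays near 155 to 165 mm. Origin: on the axis at desk level, z up
Things that resemble listed ones, but are neither listed nor needed, are in the scene too. Leave any red look-alike of the part that bears grooved_mid alone.

How it is judged:
By the outcome, as a careful person would: the job done as asked, in the order asked, and still so for the second after the job is handed in, with the robot touching nothing.
It also fails if it takes over 99 s, if anything falls off the work surface, if the arm or the gripper's body presses on something with over 40 N, if the wrist force passes 120 N, or if a joint passes its speed limit or range.

## Working session

There is one attempt and no reset: what is moved stays moved. The work goes in short steps, Python scripts to look and compute and a shell command to move; the robot and the scene stay as the last step left them, time stands still between calls to the robot, and variables do not carry over. Pictures are saved under pics/ and viewed, at most 14 in all, crops included, and the job is handed in when it is done.

```bash
mkdir -p pics; python3 - <<'E'
from rig import sense, eyes
import cv2
for n in("side","top"):
    cv2.imwrite(f"pics/{n}0.png",eyes.capture(n)[:,:,::-1]); c=eyes.calibration(n); print({k:(v if k!="cam_to_world" else [list(map(lambda t:round(float(t),3),r)) for r in v]) for k,v in c.items()})
s=sense();print(s["time_s"],s["eef_pos"],s["ee_rot"],s["grip_width"])
E
```

```text
{'fx': 489.82935911469656, 'fy': 489.82935911469656, 'cx': 317.67223748372726, 'cy': 236.97651957445734, 'cam_to_world': [[0.829, -0.194, 0.524, -25.93], [-0.559, -0.294, 0.775, -490.1], [0.004, -0.936, -0.353, 376.644], [0.0, 0.0, 0.0, 1.0]]}
{'fx': 465.894161481164, 'fy': 465.894161481164, 'cx': 323.3506510520871, 'cy': 238.55518492312518, 'cam_to_world': [[-0.01, -0.997, 0.074, 330.66], [-1.0, 0.011, 0.005, 189.812], [-0.005, -0.074, -0.997, 919.723], [0.0, 0.0, 0.0, 1.0]]}
0.1 [154.44772218 501.54866238 241.80679944] [-2.04125282e-04  1.48838778e-01  9.88861315e-01 -5.24956531e-04] 1.000673530737516
```

View pics/side0.png

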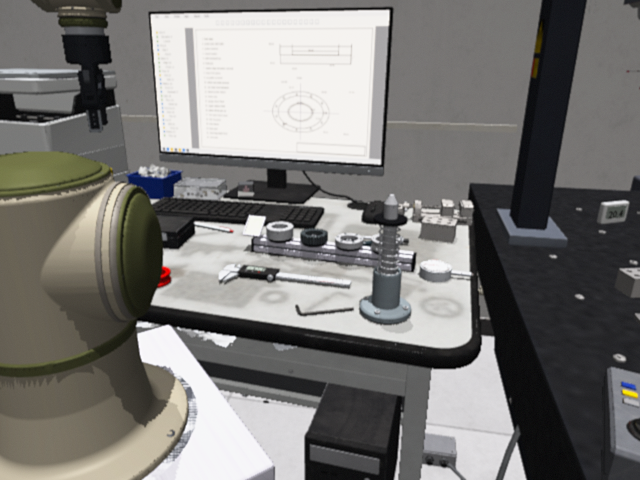

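View pics/top0.png

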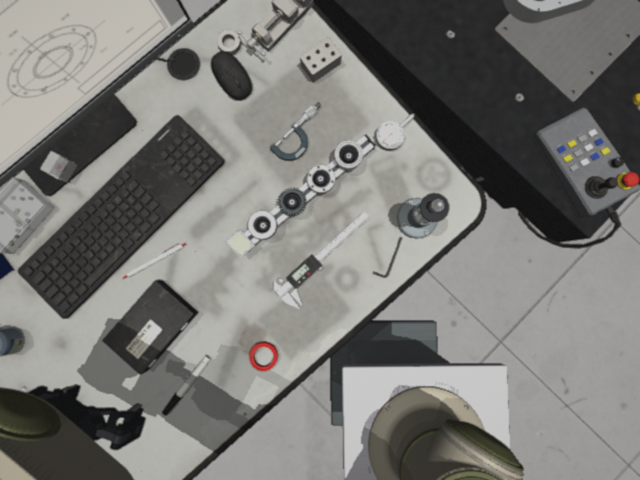

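Top view: the label card is at (240,242). The rings follow at about (262,225), (291,202), (320,180) and (348,155), the magazine is at (430,208), and the red look-alike is at (263,355). I'll enlarge these.

```bash
python3 - <<'E'
import cv2
t=cv2.imread("pics/top0.png");s=cv2.imread("pics/side0.png")
cv2.imwrite("pics/t1.png",cv2.resize(t[130:260,220:380],None,fx=5,fy=4.6,interpolation=cv2.INTER_CUBIC)[:600])
cv2.imwrite("pics/t2.png",cv2.resize(t[180:250,380:460],None,fx=8,fy=8,interpolation=cv2.INTER_CUBIC))
cv2.imwrite("pics/s1.png",cv2.resize(s[185:335,235:435],None,fx=4,fy=4,interpolation=cv2.INTER_CUBIC))
E
```

```text
(no output)
```

View pics/t1.png

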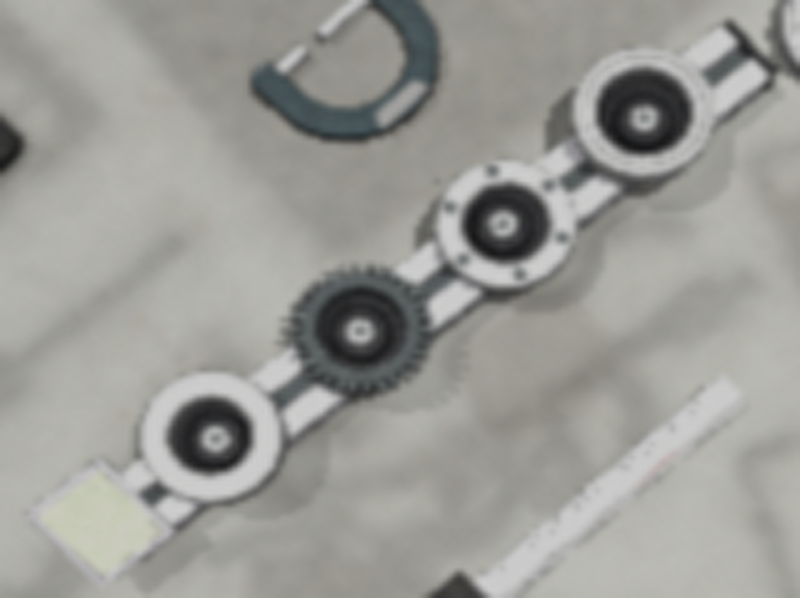

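View pics/t2.png

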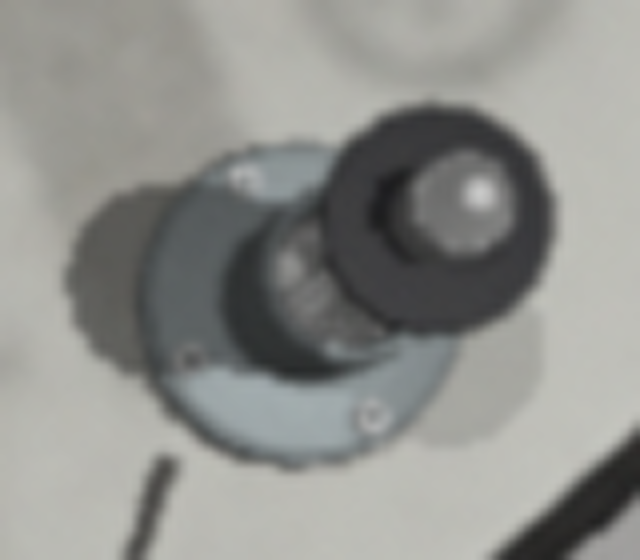

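View pics/s1.png

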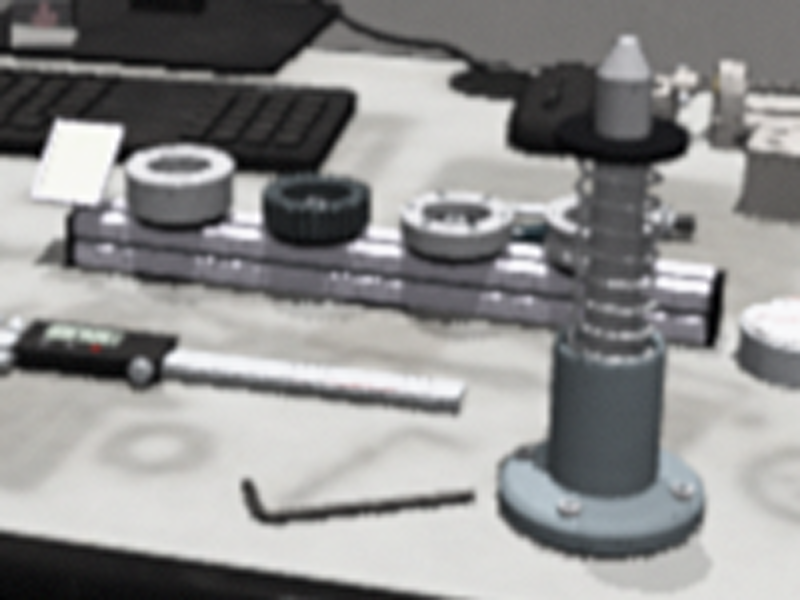

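Row from the label: spacer (212,437 in crop t1), gear (360,330), flange (507,223), grooved (644,113). So I stack grooved, flange, gear, spacer. In t2, the platform is centred at (439,218) and the tip at (480,195). In s1, the tip is at (627,38).

```bash
cat > h.py <<'E'
import numpy as np
from rig import sense, eyes
from scipy.spatial.transform import Rotation as Ro
def onplane(cam,u,v,z):
    c=eyes.calibration(cam);T=np.array(c["cam_to_world"])
    d=T[:3,:3]@[(u-c["cx"])/c["fx"],(v-c["cy"])/c["fy"],1]
    return T[:3,3]+d*(z-T[2,3])/d[2]
def proj(cam,p):
    c=eyes.calibration(cam);T=np.array(c["cam_to_world"])
    q=T[:3,:3].T@(np.array(p)-T[:3,3]);return q[0]/q[2]*c["fx"]+c["cx"],q[1]/q[2]*c["fy"]+c["cy"]
def rot():
    w,x,y,z=sense()["ee_rot"];return Ro.from_quat([x,y,z,w])
def to(p,yaw_y=None):
    """shift in tool axes (mm) to p; turn about tool z to bring tool y on world heading yaw_y (mod pi)"""
    s=sense();R=rot();d=R.inv().apply(np.array(p)-s["eef_pos"])
    a=None
    if yaw_y is not None:
        g=R.inv().apply([np.cos(yaw_y),np.sin(yaw_y),0]);a=np.arctan2(-g[0],g[1]);a=(a+np.pi/2)%np.pi-np.pi/2
    print("t",round(s["time_s"],2),"pos",s["eef_pos"].round(1) if hasattr(s["eef_pos"],"round") else s["eef_pos"],"F",np.round(s["force"],1),"shift",d.round(1),"turn",a)
    return d,a
E
python3 - <<'E'
from h import *
r=[]
for n,x,y,z in(("spacer",212,437,58),("gear",360,330,52),("flange",507,223,50),("grooved",644,113,56)):
    p=onplane("top",220+(x+.5)/5-.5,130+(y+.5)/4.6-.5,z);r.append(p);print(n,p.round(1))
r=np.array(r)[:,:2];print("gaps",np.linalg.norm(np.diff(r,axis=0),axis=1))
d=np.polyfit(range(4),r,1);print("fit",[ (d[1]+d[0]*i).round(1) for i in range(4)])
h=np.arctan2(d[0][1],d[0][0]);print("row",h)
for nm,x,y,z in(("plat",439,218,155),("tip",480,195,190),("foot",298,305,10)):
    print(nm,onplane("top",380+(x+.5)/8-.5,180+(y+.5)/8-.5,z).round(1))
print("side tip",onplane("side",235+627/4,185+38/4,190).round(1),"side spacer",onplane("side",235+180/4,185+163/4,58).round(1),"side flange",onplane("side",235+456/4,185+212/4,50).round(1))
to([300,300,200],h+np.pi/2); print(rot().as_matrix().round(3))
E
```

```text
spacer [421.8 307.7  58. ]
gear [465.8 252.9  52. ]
flange [509.8 197.2  50. ]
grooved [553.6 145.1  56. ]
gaps [70.31501781 70.99067336 68.06583105]
fit [array([421.8, 307.3]), array([465.8, 252.9]), array([509.7, 198.5]), array([553.7, 144.2])]
row -0.8909278920906063
plat [438.    9.4 155. ]
tip [437.6   9.4 190. ]
foot [437.3  10.3  10. ]
side tip [433.5   3.3 190. ] side spacer [421.4 303.   58. ] side flange [506.1 190.9  50. ]
t 0.1 pos [154.4 501.5 241.8] F [-0.4  0.1 -0.8] shift [-198.4 -149.7   41.9] turn 0.5921403256516546
[[-0.956  0.294 -0.001]
 [ 0.294  0.956 -0.001]
 [ 0.    -0.001 -1.   ]]
```

Both cameras agree apart from a constant offset of about 5 mm in the side view. Pitch comes out at 70, and the magazine is consistent at three heights, at (437.6, 9.6). Next I turn the tool across the rack.

```bash
python3 -m jog '[[0,0,0,0,0,0.148,0.0854],[0,0,0,0,0,0.148,0.0854],[0,0,0,0,0,0.148,0.0854],[0,0,0,0,0,0.148,0.0854],[0,0,0,0,0,0,0.0854]]' 40; python3 - <<'E'
from h import *
to([553.7,144.5,110],-0.891+np.pi/2)
E
```

```text
time_s: 0.6
eef_pos: [154.5, 501.6, 242.0]
ee_rot: [-0.0, 0.431, 0.902, -0.0]
force: [0.7, 0.1, -1.3]
grip_width: 1.002
grip_force: 0.0
t 0.6 pos [154.5 501.6 242. ] F [ 0.7  0.1 -1.3] shift [-528.6   86.6  132.1] turn -0.0010713217158995203
```

```bash
python3 -m jog '[[-0.04,0.0066,0,0,0,0,0.0854],[-0.04,0.0066,0,0,0,0,0.0854],[-0.04,0.0066,0,0,0,0,0.0854],[-0.04,0.0066,0,0,0,0,0.0854],[-0.04,0.0066,0,0,0,0,0.0854]]'
python3 -m jog '[[-0.04,0.0066,0,0,0,0,0.0854],[-0.04,0.0066,0,0,0,0,0.0854],[-0.04,0.0066,0,0,0,0,0.0854],[-0.04,0.0066,0,0,0,0,0.0854],[-0.04,0.0066,0,0,0,0,0.0854]]'
python3 -m jog '[[-0.04,0.0066,0.02,0,0,0,0.0854],[-0.04,0.0066,0.02,0,0,0,0.0854],[-0.04,0.0066,0.02,0,0,0,0.0854],[-0.008,0,0.02,0,0,0,0.0854],[0,0,0,0,0,0,0.0854]]'
python3 - <<'E'
from h import *
to([553.7,144.5,46],-0.891+np.pi/2)
E
```

```text
time_s: 1.1
eef_pos: [306.9, 365.7, 242.2]
ee_rot: [-0.0, 0.429, 0.903, -0.0]
force: [0.5, -0.5, 0.1]
grip_width: 1.0
grip_force: 0.0
time_s: 1.6
eef_pos: [458.4, 230.9, 242.2]
ee_rot: [-0.0, 0.429, 0.903, -0.0]
force: [0.8, 0.1, 0.3]
grip_width: 1.003
grip_force: 0.0
time_s: 2.1
eef_pos: [552.7, 143.9, 159.3]
ee_rot: [-0.002, 0.43, 0.903, -0.001]
force: [0.1, -0.2, -0.4]
grip_width: 0.999
grip_force: 0.0
t 2.1 pos [552.7 143.9 159.3] F [ 0.1 -0.2 -0.4] shift [ -0.5   1.7 113.3] turn 0.0017685329837011654
```

```bash
python3 -m jog '[[0,0.0015,0.035,0,0,0,0.0854],[0,0,0.035,0,0,0,0.0854],[0,0,0.025,0,0,0,0.0854],[0,0,0.018,0,0,0,0.0854],[0,0,0,0,0,0,0.0854]]'
python3 - <<'E'
from h import *
import cv2
to([553.7,144.5,46])
s=eyes.capture("side")[:,:,::-1];t=eyes.capture("top")[:,:,::-1]
a=cv2.resize(s[170:290,300:460],(800,600),interpolation=cv2.INTER_CUBIC);cv2.imwrite("pics/s2.png",a)
E
```

```text
time_s: 2.6
eef_pos: [553.1, 146.9, 48.2]
ee_rot: [-0.002, 0.429, 0.903, -0.001]
force: [-0.5, 0.3, 0.5]
grip_width: 0.999
grip_force: 0.0
t 2.6 pos [553.1 146.9  48.2] F [-0.5  0.3  0.5] shift [-2.3 -1.   2.2] turn None
```

View pics/s2.png

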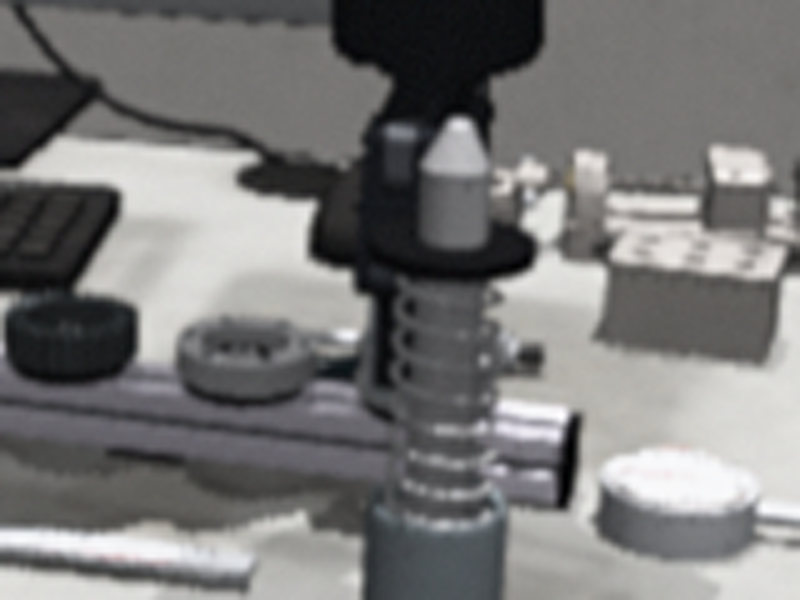

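The fingers straddle the grooved ring, mostly hidden behind the spring at about (390,400), and nothing is touching. I close and lift.

```bash
python3 -m jog '[[-0.0022,-0.001,0.002,0,0,0,0.0854],[0,0,0,0,0,0,0.07],[0,0,0,0,0,0,0.05],[0,0,0,0,0,0,0.045],[0,0,0,0,0,0,0.045]]' 50
python3 -m jog '[[0,0,0,0,0,0,0.045],[0,0,0,0,0,0,0.045],[0,0,0,0,0,0,0.045],[0,0,-0.01,0,0,0,0.045],[0,0,-0.02,0,0,0,0.045]]'
python3 - <<'E'
from h import *
import cv2
to([437.6,9.6,228],-0.891+np.pi/2)
s=eyes.capture("side")[:,:,::-1];t=eyes.capture("top")[:,:,::-1]
a=np.hstack([cv2.resize(s[170:290,340:440],(400,480)),cv2.resize(t[100:220,300:400],(400,480))]);cv2.imwrite("pics/s3.png",a)
E
```

```text
time_s: 3.2
eef_pos: [555.4, 143.8, 48.4]
ee_rot: [0.001, 0.431, 0.902, 0.0]
force: [-2.5, -1.3, 7.0]
grip_width: 0.602
grip_force: 52.0
time_s: 3.7
eef_pos: [554.2, 143.7, 76.9]
ee_rot: [-0.001, 0.431, 0.902, -0.001]
force: [0.4, -0.1, -1.0]
grip_width: 0.609
grip_force: 52.8
t 3.7 pos [554.2 143.7  76.9] F [ 0.4 -0.1 -1. ] shift [ -30.7 -175.3 -150.7] turn 0.00020244725506546324
```

View pics/s3.png

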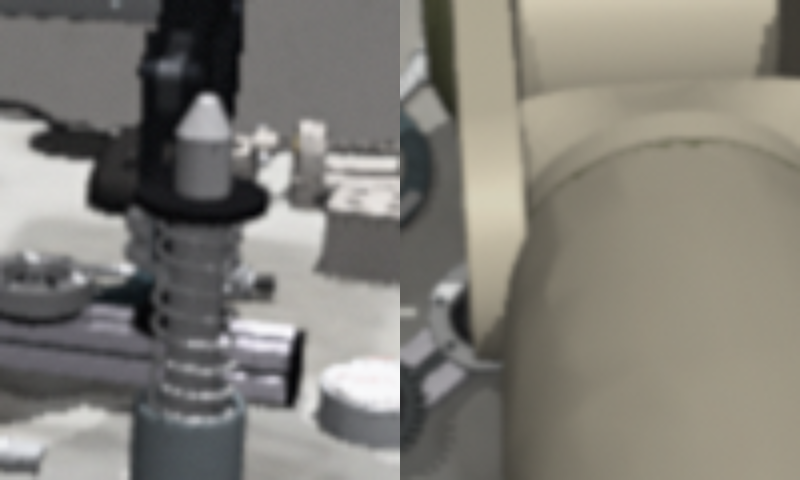

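Ring held (opening 0.61, grip 52 N) and off the bar. I carry it over the spindle.

```bash
python3 -m jog '[[0,0,-0.04,0,0,0,0.045],[0,0,-0.04,0,0,0,0.045],[0,0,-0.04,0,0,0,0.045],[0,0,-0.031,0,0,0,0.045],[-0.006,-0.035,0,0,0,0,0.045]]'
python3 -m jog '[[-0.006,-0.035,0,0,0,0,0.045],[-0.006,-0.035,0,0,0,0,0.045],[-0.006,-0.035,0,0,0,0,0.045],[-0.006,-0.035,0,0,0,0,0.045],[0,0,0,0,0,0,0.045]]'
python3 -m jog '[[0,0,0,0,0,0,0.045]]'
python3 - <<'E'
from h import *
import cv2
to([437.6,9.6,228],-0.891+np.pi/2)
s=eyes.capture("side")[:,:,::-1]
cv2.imwrite("pics/s4.png",cv2.resize(s[110:260,300:500],None,fx=4,fy=4,interpolation=cv2.INTER_CUBIC))
print(proj("side",[437.6,9.6,190]))
E
```

```text
time_s: 4.3
eef_pos: [534.0, 118.2, 232.0]
ee_rot: [0.004, 0.43, 0.903, 0.002]
force: [0.7, -0.7, -2.3]
grip_width: 0.606
grip_force: 53.6
time_s: 4.8
eef_pos: [435.9, 8.6, 228.0]
ee_rot: [-0.0, 0.432, 0.902, -0.0]
force: [0.5, 0.4, -1.9]
grip_width: 0.607
grip_force: 53.6
time_s: 4.9
eef_pos: [437.8, 10.1, 228.2]
ee_rot: [0.0, 0.431, 0.902, 0.0]
force: [0.4, 0.0, -0.8]
grip_width: 0.605
grip_force: 53.6
t 4.9 pos [437.8  10.1 228.2] F [ 0.4  0.  -0.8] shift [-0.3 -0.5  0.2] turn -0.001116167401892909
(np.float64(390.90007875507763), np.float64(193.05500706373394))
```

View pics/s4.png

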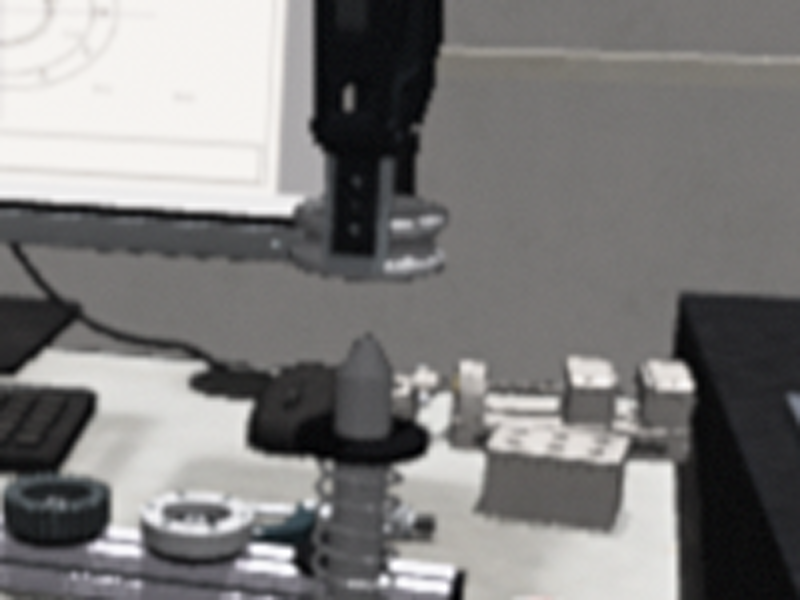

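The ring is level and centred: its edges are at u=297 and 445, and the spindle is at 369. Its bottom is at TCP −10 mm. I lower until the spring carries it (TCP ≈ 145), then release slowly.

```bash
python3 -m jog '[[0,0,0.02,0,0,0,0.045],[0,0,0.02,0,0,0,0.045],[0,0,0.015,0,0,0,0.045],[0,0,0.006,0,0,0,0.045],[0,0,0.006,0,0,0,0.045]]'
python3 -m jog '[[0,0,0.005,0,0,0,0.045],[0,0,0.005,0,0,0,0.045],[0,0,0.004,0,0,0,0.045],[0,0,0.002,0,0,0,0.045],[0,0,0,0,0,0,0.045]]'
python3 -m jog '[[0,0,0,0,0,0,0.045],[0,0,0,0,0,0,0.045]]'
python3 - <<'E'
from h import *
import cv2
to([437.6,9.6,228],-0.891+np.pi/2)
s=eyes.capture("side")[:,:,::-1]
cv2.imwrite("pics/s5.png",cv2.resize(s[140:290,300:500],None,fx=4,fy=4,interpolation=cv2.INTER_CUBIC))
E
```

```text
time_s: 5.45
eef_pos: [438.3, 10.8, 161.1]
ee_rot: [0.0, 0.43, 0.903, 0.0]
force: [-0.6, 0.6, -0.4]
grip_width: 0.605
grip_force: 53.7
time_s: 5.95
eef_pos: [438.0, 10.3, 145.3]
ee_rot: [0.0, 0.431, 0.902, 0.0]
force: [0.1, 1.2, 0.1]
grip_width: 0.606
grip_force: 53.8
time_s: 6.15
eef_pos: [438.0, 10.3, 145.5]
ee_rot: [0.0, 0.431, 0.902, 0.0]
force: [0.8, 0.6, 0.9]
grip_width: 0.607
grip_force: 53.8
t 6.15 pos [438.   10.3 145.5] F [0.8 0.6 0.9] shift [ -0.3  -0.7 -82.5] turn 0.00018227341467280667
```

View pics/s5.png

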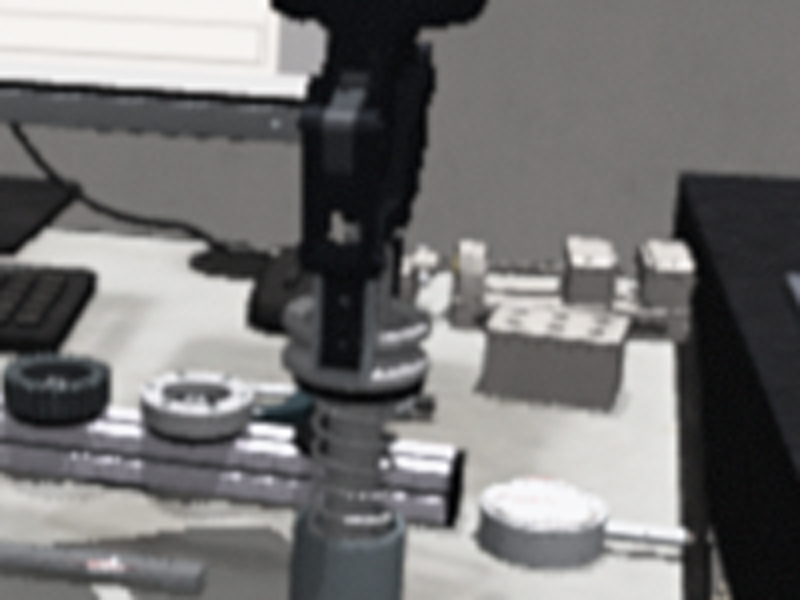

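The ring sits on the compressed platform (at 355,350), tilt-free. I release gently and lift clear.

```bash
python3 -m jog '[[0,0,0,0,0,0,0.053],[0,0,0,0,0,0,0.056],[0,0,0,0,0,0,0.062],[0,0,0,0,0,0,0.075],[0,0,0,0,0,0,0.0854]]'
python3 -m jog '[[0,0,0,0,0,0,0.0854],[0,0,-0.015,0,0,0,0.0854],[0,0,-0.03,0,0,0,0.0854],[0,0,-0.04,0,0,0,0.0854],[0,0,0,0,0,0,0.0854]]'
python3 - <<'E'
from h import *
import cv2
to([509.8,198,120],-0.891+np.pi/2)
s=eyes.capture("side")[:,:,::-1];t=eyes.capture("top")[:,:,::-1]
a=np.hstack([cv2.resize(s[140:290,310:450],(420,450)),cv2.resize(t[120:280,230:360],(370,450))]);cv2.imwrite("pics/s6.png",a)
E
```

```text
time_s: 6.7
eef_pos: [437.8, 10.4, 145.2]
ee_rot: [-0.0, 0.431, 0.902, -0.0]
force: [-0.0, -0.1, 0.2]
grip_width: 0.999
grip_force: 0.0
time_s: 7.2
eef_pos: [439.6, 10.0, 234.6]
ee_rot: [0.004, 0.431, 0.902, 0.001]
force: [-0.5, -0.9, -0.9]
grip_width: 1.003
grip_force: 0.0
t 7.2 pos [439.6  10.  234.6] F [-0.5 -0.9 -0.9] shift [102.8 172.2 114.7] turn 0.0003544703658935333
```

View pics/s6.png

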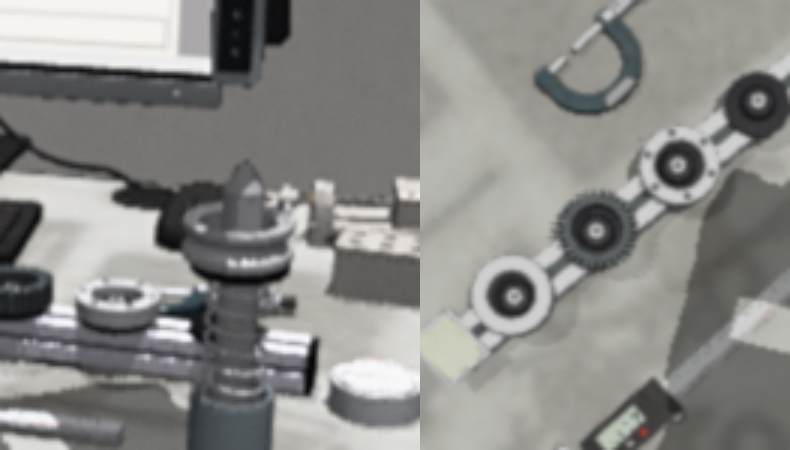

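The grooved ring sits level on the platform, spindle through it. Row undisturbed. Next is the flange ring.

```bash
python3 -m jog '[[0.02,0.0347,0,0,0,0,0.0854],[0.02,0.0347,0,0,0,0,0.0854],[0.02,0.0347,0,0,0,0,0.0854],[0.02,0.0347,0.03,0,0,0,0.0854],[0.02,0.0347,0.03,0,0,0,0.0854]]'
python3 -m jog '[[0,0,0.03,0,0,0,0.0854],[0,0,0.03,0,0,0,0.0854],[0,0,0,0,0,0,0.0854],[0,0,0,0,0,0,0.0854]]'
python3 - <<'E'
from h import *
to([509.8,198,43],-0.891+np.pi/2)
E
```

```text
time_s: 7.8
eef_pos: [509.8, 198.8, 168.3]
ee_rot: [-0.0, 0.431, 0.902, -0.0]
force: [0.5, -0.7, 0.4]
grip_width: 0.997
grip_force: 0.0
time_s: 8.2
eef_pos: [509.6, 197.0, 110.2]
ee_rot: [-0.001, 0.431, 0.902, -0.0]
force: [1.3, -0.8, 0.9]
grip_width: 1.002
grip_force: 0.0
t 8.2 pos [509.6 197.  110.2] F [ 1.3 -0.8  0.9] shift [ 0.6  0.8 67.2] turn -1.0626380567479998e-05
```

```bash
python3 -m jog '[[0.0005,0.0007,0.03,0,0,0,0.0854],[0,0,0.025,0,0,0,0.0854],[0,0,0.0125,0,0,0,0.0854],[0,0,0,0,0,0,0.0854],[0,0,0,0,0,0,0.065]]'
python3 -m jog '[[0,0,0,0,0,0,0.045],[0,0,0,0,0,0,0.045],[0,0,0,0,0,0,0.045],[0,0,0,0,0,0,0.045],[0,0,0,0,0,0,0.045]]'
python3 -m jog '[[0,0,-0.01,0,0,0,0.045],[0,0,-0.03,0,0,0,0.045],[0,0,-0.045,0,0,0,0.045],[0,0,-0.045,0,0,0,0.045],[0,0,-0.045,0,0,0,0.045]]'
python3 -m jog '[[0,0,-0.01,0,0,0,0.045],[0,0,0,0,0,0,0.045]]'
python3 - <<'E'
from h import *
to([437.8,9.9,228],-0.891+np.pi/2)
E
```

```text
time_s: 8.7
eef_pos: [510.9, 198.0, 44.3]
ee_rot: [0.001, 0.431, 0.902, 0.001]
force: [0.5, 0.0, 1.0]
grip_width: 0.858
grip_force: 0.0
time_s: 9.2
eef_pos: [511.0, 198.1, 44.8]
ee_rot: [0.001, 0.431, 0.902, 0.001]
force: [-2.6, -0.6, 9.1]
grip_width: 0.608
grip_force: 50.8
time_s: 9.7
eef_pos: [509.6, 198.0, 220.7]
ee_rot: [0.0, 0.431, 0.902, 0.0]
force: [0.6, 0.7, -1.9]
grip_width: 0.609
grip_force: 52.9
time_s: 9.9
eef_pos: [510.4, 198.1, 229.8]
ee_rot: [0.001, 0.431, 0.902, 0.001]
force: [-0.6, -0.5, -2.3]
grip_width: 0.604
grip_force: 52.9
t 9.9 pos [510.4 198.1 229.8] F [-0.6 -0.5 -2.3] shift [-100.7 -174.8    1.4] turn 0.00028781552841761204
```

```bash
python3 -m jog '[[-0.02,-0.035,0,0,0,0,0.045],[-0.02,-0.035,0,0,0,0,0.045],[-0.02,-0.035,0,0,0,0,0.045],[-0.02,-0.035,0,0,0,0,0.045],[-0.0207,-0.0348,0,0,0,0,0.045]]'
python3 -m jog '[[0,0,0,0,0,0,0.045],[0,0,0,0,0,0,0.045]]'
python3 - <<'E'
from h import *
import cv2
to([437.8,9.9,228],-0.891+np.pi/2)
s=eyes.capture("side")[:,:,::-1]
cv2.imwrite("pics/s7.png",cv2.resize(s[110:260,300:500],None,fx=4,fy=4,interpolation=cv2.INTER_CUBIC))
E
```

```text
time_s: 10.4
eef_pos: [435.8, 8.7, 226.1]
ee_rot: [-0.002, 0.431, 0.903, -0.0]
force: [0.8, -0.2, -1.0]
grip_width: 0.609
grip_force: 53.0
time_s: 10.6
eef_pos: [436.9, 9.5, 226.7]
ee_rot: [-0.001, 0.432, 0.902, -0.0]
force: [-0.7, 0.5, -1.4]
grip_width: 0.608
grip_force: 53.1
t 10.6 pos [436.9   9.5 226.7] F [-0.7  0.5 -1.4] shift [-0.3  1.  -1.3] turn -0.001705429646700285
```

View pics/s7.png

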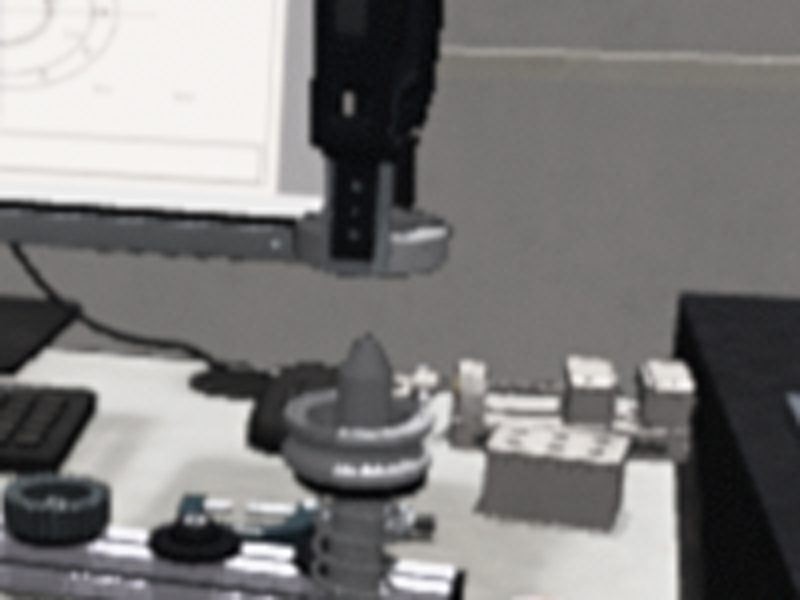

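The flange is held level. Its centre is about u=373, against the spindle's 369, and the grooved ring is at about 362. I correct +1 mm in y and lower to the loaded height (TCP ≈148).

```bash
python3 -m jog '[[0.001,0.0012,0.02,0,0,0,0.045],[0,0,0.02,0,0,0,0.045],[0,0,0.014,0,0,0,0.045],[0,0,0.006,0,0,0,0.045],[0,0,0.005,0,0,0,0.045]]'
python3 -m jog '[[0,0,0.005,0,0,0,0.045],[0,0,0.004,0,0,0,0.045],[0,0,0.003,0,0,0,0.045],[0,0,0.002,0,0,0,0.045],[0,0,0,0,0,0,0.045]]'
python3 -m jog '[[0,0,0,0,0,0,0.045]]'
python3 - <<'E'
from h import *
import cv2
to([437.8,9.9,228],-0.891+np.pi/2)
s=eyes.capture("side")[:,:,::-1]
cv2.imwrite("pics/s8.png",cv2.resize(s[170:270,330:450],(720,600),interpolation=cv2.INTER_CUBIC))
E
```

```text
time_s: 11.15
eef_pos: [437.9, 12.1, 162.4]
ee_rot: [-0.0, 0.43, 0.903, 0.0]
force: [-0.2, 0.2, -1.3]
grip_width: 0.609
grip_force: 53.2
time_s: 11.65
eef_pos: [437.9, 11.3, 148.9]
ee_rot: [0.0, 0.431, 0.902, 0.0]
force: [1.6, -0.2, 0.7]
grip_width: 0.606
grip_force: 53.3
time_s: 11.75
eef_pos: [437.9, 11.3, 149.0]
ee_rot: [0.0, 0.431, 0.902, 0.0]
force: [-0.5, 1.0, 0.2]
grip_width: 0.609
grip_force: 53.3
t 11.75 pos [437.9  11.3 149. ] F [-0.5  1.   0.2] shift [ -1.   -0.9 -79. ] turn 0.00010860312161753427
```

View pics/s8.png

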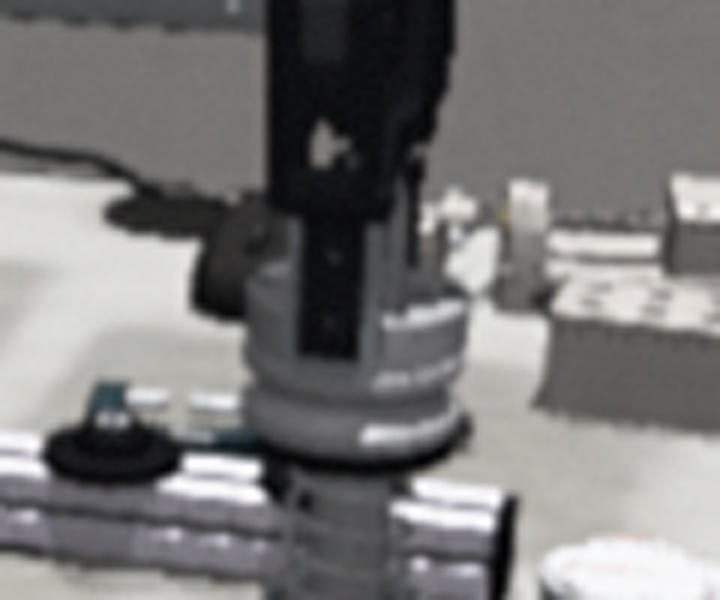

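The flange rests on the grooved ring, pressed slightly into the spring. I release it and go to the gear.

```bash
python3 -m jog '[[0,0,0,0,0,0,0.053],[0,0,0,0,0,0,0.056],[0,0,0,0,0,0,0.062],[0,0,0,0,0,0,0.075],[0,0,0,0,0,0,0.0854]]'
python3 -m jog '[[0,0,0,0,0,0,0.0854],[0,0,-0.015,0,0,0,0.0854],[0,0,-0.03,0,0,0,0.0854],[0,0,-0.037,0,0,0,0.0854],[0,0,0,0,0,0,0.0854]]'
python3 -m jog '[[0.034,0.0344,0,0,0,0,0.0854],[0.034,0.0344,0,0,0,0,0.0854],[0.034,0.0344,0,0,0,0,0.0854],[0.034,0.0344,0.03,0,0,0,0.0854],[0.034,0.0344,0.03,0,0,0,0.0854]]'
python3 -m jog '[[0,0,0.03,0,0,0,0.0854],[0,0,0.03,0,0,0,0.0854],[0,0,0,0,0,0,0.0854],[0,0,0,0,0,0,0.0854]]'
python3 - <<'E'
from h import *
to([465.8,252.9,44],-0.891+np.pi/2)
E
```

```text
time_s: 12.3
eef_pos: [437.7, 11.3, 148.8]
ee_rot: [-0.0, 0.431, 0.902, -0.0]
force: [-0.2, 0.3, -0.4]
grip_width: 0.998
grip_force: 0.0
time_s: 12.8
eef_pos: [439.4, 10.9, 234.8]
ee_rot: [0.004, 0.431, 0.902, 0.001]
force: [-0.3, -0.5, -0.3]
grip_width: 1.001
grip_force: 0.0
time_s: 13.3
eef_pos: [463.2, 242.0, 177.2]
ee_rot: [0.0, 0.431, 0.903, 0.0]
force: [0.4, 0.4, -0.2]
grip_width: 1.002
grip_force: 0.0
time_s: 13.7
eef_pos: [463.5, 239.9, 118.5]
ee_rot: [-0.0, 0.431, 0.902, -0.0]
force: [-0.3, 1.4, 1.1]
grip_width: 1.0
grip_force: 0.0
t 13.7 pos [463.5 239.9 118.5] F [-0.3  1.4  1.1] shift [ 8.6 10.  74.5] turn 3.011287565968246e-07
```

```bash
python3 -m jog '[[0.0086,0.01,0.01,0,0,0,0.0854],[0,0,0.03,0,0,0,0.0854],[0,0,0.025,0,0,0,0.0854],[0,0,0.0095,0,0,0,0.0854],[0,0,0,0,0,0,0.0854]]'
python3 -c "
from h import *
to([465.8,252.9,44])"
python3 -m jog '[[0,0,0,0,0,0,0.065],[0,0,0,0,0,0,0.045],[0,0,0,0,0,0,0.045],[0,0,0,0,0,0,0.045],[0,0,0,0,0,0,0.045]]'
python3 -m jog '[[0,0,0,0,0,0,0.045],[0,0,-0.01,0,0,0,0.045],[0,0,-0.03,0,0,0,0.045],[0,0,0,0,0,0,0.045]]'
python3 - <<'E'
from h import *
to([437.8,10.5,228],-0.891+np.pi/2)
E
```

```text
time_s: 14.2
eef_pos: [465.7, 253.2, 43.3]
ee_rot: [-0.0, 0.431, 0.902, -0.0]
force: [-0.6, 0.1, 0.8]
grip_width: 1.004
grip_force: 0.0
t 14.2 pos [465.7 253.2  43.3] F [-0.6  0.1  0.8] shift [-0.3 -0.1 -0.7] turn None
time_s: 14.7
eef_pos: [466.4, 253.2, 45.5]
ee_rot: [0.001, 0.431, 0.902, 0.001]
force: [-2.7, -1.2, 9.4]
grip_width: 0.619
grip_force: 50.7
time_s: 15.1
eef_pos: [467.6, 253.5, 87.5]
ee_rot: [0.003, 0.431, 0.902, 0.002]
force: [-0.1, 0.3, -1.3]
grip_width: 0.612
grip_force: 53.1
t 15.1 pos [467.6 253.5  87.5] F [-0.1  0.3 -1.3] shift [-170.6 -175.1 -141.1] turn 0.00017302206294877998
```

```bash
python3 -m jog '[[0,0,-0.04,0,0,0,0.045],[0,0,-0.04,0,0,0,0.045],[0,0,-0.04,0,0,0,0.045],[0,0,-0.024,0,0,0,0.045],[0,0,0,0,0,0,0.045]]'
python3 -m jog '[[-0.028,-0.029,0,0,0,0,0.045],[-0.028,-0.029,0,0,0,0,0.045],[-0.028,-0.029,0,0,0,0,0.045],[-0.028,-0.029,0,0,0,0,0.045],[-0.028,-0.029,0,0,0,0,0.045]]'
python3 -m jog '[[-0.028,-0.029,0,0,0,0,0.045],[0,0,0,0,0,0,0.045],[0,0,0,0,0,0,0.045]]'
python3 - <<'E'
from h import *
import cv2
to([437.8,10.8,228],-0.891+np.pi/2)
s=eyes.capture("side")[:,:,::-1]
cv2.imwrite("pics/s9.png",cv2.resize(s[110:260,300:500],None,fx=4,fy=4,interpolation=cv2.INTER_CUBIC))
E
```

```text
time_s: 15.6
eef_pos: [466.7, 253.3, 231.0]
ee_rot: [0.002, 0.431, 0.902, 0.002]
force: [-0.3, -0.1, -1.7]
grip_width: 0.614
grip_force: 53.8
time_s: 16.1
eef_pos: [439.9, 51.5, 226.4]
ee_rot: [-0.001, 0.431, 0.902, -0.0]
force: [1.4, -0.3, -1.4]
grip_width: 0.611
grip_force: 53.8
time_s: 16.4
eef_pos: [435.6, 12.5, 226.7]
ee_rot: [-0.001, 0.432, 0.902, -0.0]
force: [0.3, 0.4, -1.5]
grip_width: 0.612
grip_force: 53.8
t 16.4 pos [435.6  12.5 226.7] F [ 0.3  0.4 -1.5] shift [-2.7  0.7 -1.3] turn -0.0018106406191034097
```

View pics/s9.png

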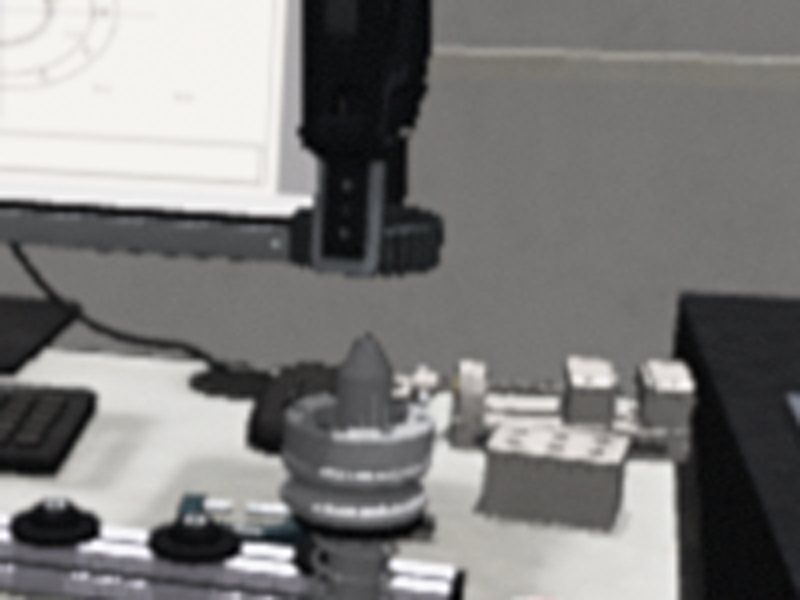

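The gear is held level, centre u≈367 against the spindle's 369. The pile of grooved and flange rings is level at u≈360. I lower to about 147.

```bash
python3 -m jog '[[-0.001,0.0003,0.02,0,0,0,0.045],[0,0,0.02,0,0,0,0.045],[0,0,0.014,0,0,0,0.045],[0,0,0.006,0,0,0,0.045],[0,0,0.005,0,0,0,0.045]]'
python3 -m jog '[[0,0,0.005,0,0,0,0.045],[0,0,0.005,0,0,0,0.045],[0,0,0.003,0,0,0,0.045],[0,0,0.0025,0,0,0,0.045],[0,0,0,0,0,0,0.045]]'
python3 -m jog '[[0,0,0,0,0,0,0.045]]'
python3 - <<'E'
from h import *
import cv2
to([437.8,10.8,228],-0.891+np.pi/2)
s=eyes.capture("side")[:,:,::-1]
g=cv2.imread("pics/side0.png")
# platform underside dark ring row: print grey column just left of spindle
c=s.mean(2)
for u in (373,378,404): print(u,c[200:262,u].astype(int).tolist())
E
```

```text
time_s: 16.95
eef_pos: [436.9, 13.1, 162.3]
ee_rot: [-0.0, 0.43, 0.903, 0.0]
force: [-0.1, -0.2, 0.0]
grip_width: 0.609
grip_force: 53.9
time_s: 17.45
eef_pos: [437.0, 12.3, 147.1]
ee_rot: [0.0, 0.431, 0.902, 0.0]
force: [-0.3, 0.4, 0.5]
grip_width: 0.613
grip_force: 54.0
time_s: 17.55
eef_pos: [437.0, 12.3, 147.3]
ee_rot: [0.0, 0.431, 0.902, 0.0]
force: [0.3, 1.0, 0.5]
grip_width: 0.612
grip_force: 54.0
t 17.55 pos [437.   12.3 147.3] F [0.3 1.  0.5] shift [ -1.7  -0.3 -80.7] turn 0.00012371118882414933
373 [61, 43, 23, 26, 28, 34, 44, 55, 55, 43, 32, 31, 42, 48, 50, 41, 34, 32, 33, 34, 30, 30, 29, 29, 26, 27, 25, 24, 25, 30, 47, 68, 71, 68, 68, 69, 68, 70, 71, 76, 81, 80, 74, 65, 64, 70, 81, 90, 93, 91, 84, 75, 71, 52, 38, 64, 104, 119, 89, 88, 143, 152]
378 [20, 21, 17, 18, 15, 11, 19, 40, 65, 73, 74, 70, 64, 66, 63, 64, 66, 60, 54, 55, 55, 52, 47, 48, 48, 48, 45, 43, 43, 46, 57, 73, 80, 83, 82, 77, 78, 79, 81, 81, 79, 80, 88, 89, 82, 73, 67, 74, 89, 97, 100, 100, 93, 85, 76, 50, 16, 19, 46, 69, 84, 88]
404 [122, 141, 165, 200, 220, 195, 143, 105, 104, 109, 92, 90, 116, 142, 163, 147, 98, 52, 33, 33, 46, 51, 42, 34, 33, 33, 34, 31, 33, 31, 38, 88, 142, 145, 114, 95, 94, 93, 93, 100, 122, 147, 130, 95, 80, 104, 109, 102, 117, 135, 135, 123, 117, 90, 82, 138, 182, 169, 134, 122, 118, 103]
```

The weight is now on the spring (Fz −1.5→+0.5) and the gear borders the flange with no gap. I release it and go to the spacer.

```bash
python3 -m jog '[[0,0,0,0,0,0,0.053],[0,0,0,0,0,0,0.056],[0,0,0,0,0,0,0.062],[0,0,0,0,0,0,0.075],[0,0,0,0,0,0,0.0854]]'
python3 -m jog '[[0,0,0,0,0,0,0.0854],[0,0,-0.015,0,0,0,0.0854],[0,0,-0.03,0,0,0,0.0854],[0,0,-0.037,0,0,0,0.0854],[0,0,0,0,0,0,0.0854]]'
python3 -m jog '[[0.0298,0.0217,0,0,0,0,0.0854],[0.0298,0.0217,0,0,0,0,0.0854],[0.0298,0.0217,0,0,0,0,0.0854],[0.0298,0.0217,0,0,0,0,0.0854],[0.0298,0.0217,0,0,0,0,0.0854]]'
python3 -m jog '[[0.0298,0.0217,0.01,0,0,0,0.0854],[0.0298,0.0217,0.02,0,0,0,0.0854],[0.0298,0.0217,0.03,0,0,0,0.0854],[0,0,0.03,0,0,0,0.0854],[0,0,0.02,0,0,0,0.0854]]'
python3 -m jog '[[0,0,0,0,0,0,0.0854],[0,0,0,0,0,0,0.0854]]'
python3 - <<'E'
from h import *
to([421.8,307.5,47],-0.891+np.pi/2)
E
```

```text
time_s: 18.1
eef_pos: [436.8, 12.3, 147.1]
ee_rot: [-0.0, 0.431, 0.902, -0.0]
force: [0.1, 0.2, 0.8]
grip_width: 0.995
grip_force: 0.0
time_s: 18.6
eef_pos: [438.5, 12.0, 233.1]
ee_rot: [0.004, 0.431, 0.902, 0.001]
force: [-0.3, -0.3, -0.2]
grip_width: 0.998
grip_force: 0.0
time_s: 19.1
eef_pos: [427.1, 197.9, 228.6]
ee_rot: [-0.0, 0.431, 0.902, -0.0]
force: [1.5, -0.6, 0.8]
grip_width: 0.998
grip_force: 0.0
time_s: 19.6
eef_pos: [420.6, 307.3, 116.3]
ee_rot: [-0.001, 0.43, 0.903, -0.001]
force: [1.3, 0.0, -0.7]
grip_width: 1.0
grip_force: 0.0
time_s: 19.8
eef_pos: [422.1, 306.8, 119.4]
ee_rot: [-0.0, 0.431, 0.902, -0.0]
force: [-0.8, -0.7, 1.1]
grip_width: 1.001
grip_force: 0.0
t 19.8 pos [422.1 306.8 119.4] F [-0.8 -0.7  1.1] shift [ 0.7  0.2 72.4] turn 1.2534545545284104e-05
```

```bash
python3 -m jog '[[0.0005,0,0.03,0,0,0,0.0854],[0,0,0.03,0,0,0,0.0854],[0,0,0.012,0,0,0,0.0854],[0,0,0,0,0,0,0.0854],[0,0,0,0,0,0,0.065]]'
python3 -m jog '[[0,0,0,0,0,0,0.045],[0,0,0,0,0,0,0.045],[0,0,0,0,0,0,0.045],[0,0,0,0,0,0,0.045],[0,0,0,0,0,0,0.045]]'
python3 -m jog '[[0,0,-0.01,0,0,0,0.045],[0,0,-0.03,0,0,0,0.045],[0,0,-0.045,0,0,0,0.045],[0,0,-0.045,0,0,0,0.045],[0,0,-0.045,0,0,0,0.045]]'
python3 -m jog '[[0,0,-0.008,0,0,0,0.045],[0,0,0,0,0,0,0.045],[0,0,0,0,0,0,0.045]]'
python3 - <<'E'
from h import *
to([437.3,11,231],-0.891+np.pi/2)
E
```

```text
time_s: 20.3
eef_pos: [422.5, 307.5, 48.6]
ee_rot: [0.001, 0.431, 0.902, 0.001]
force: [-0.4, -0.1, 0.2]
grip_width: 0.855
grip_force: 0.0
time_s: 20.8
eef_pos: [422.5, 307.6, 49.0]
ee_rot: [0.001, 0.431, 0.902, 0.001]
force: [-2.6, -1.1, 9.4]
grip_width: 0.605
grip_force: 51.7
time_s: 21.3
eef_pos: [421.2, 307.1, 224.9]
ee_rot: [0.0, 0.431, 0.902, 0.0]
force: [1.2, 0.1, -2.1]
grip_width: 0.604
grip_force: 53.3
time_s: 21.6
eef_pos: [421.0, 307.0, 228.8]
ee_rot: [-0.001, 0.431, 0.902, -0.001]
force: [-0.8, -0.9, -2.7]
grip_width: 0.605
grip_force: 53.3
t 21.6 pos [421.  307.  228.8] F [-0.8 -0.9 -2.7] shift [-240.4 -173.4   -1.9] turn 0.00018835532212246875
```

```bash
python3 -m jog '[[-0.03,-0.0217,0,0,0,0,0.045],[-0.03,-0.0217,0,0,0,0,0.045],[-0.03,-0.0217,0,0,0,0,0.045],[-0.03,-0.0217,0,0,0,0,0.045],[-0.03,-0.0217,0,0,0,0,0.045]]'
python3 -m jog '[[-0.03,-0.0217,0,0,0,0,0.045],[-0.03,-0.0217,0,0,0,0,0.045],[-0.03,-0.0217,0,0,0,0,0.045],[0,0,0,0,0,0,0.045],[0,0,0,0,0,0,0.045]]'
python3 - <<'E'
from h import *
import cv2
to([437.3,11,228],-0.891+np.pi/2)
s=eyes.capture("side")[:,:,::-1]
cv2.imwrite("pics/s10.png",cv2.resize(s[110:260,300:500],None,fx=4,fy=4,interpolation=cv2.INTER_CUBIC))
c=s.mean(2).astype(int)
for v in (166,170,174): print(v,"ring",c[v,366:420].tolist())
for v in (200,): print(v,"spindle",c[v,366:420].tolist())
for v in (212,216): print(v,"gear",c[v,366:420].tolist())
E
```

```text
time_s: 22.1
eef_pos: [430.7, 120.9, 228.4]
ee_rot: [-0.002, 0.431, 0.902, -0.001]
force: [1.0, 0.1, -2.9]
grip_width: 0.606
grip_force: 53.4
time_s: 22.6
eef_pos: [437.0, 11.3, 228.8]
ee_rot: [-0.002, 0.432, 0.902, -0.0]
force: [0.9, 0.6, -1.9]
grip_width: 0.603
grip_force: 53.4
t 22.6 pos [437.   11.3 228.8] F [ 0.9  0.6 -1.9] shift [-0.4  0.1  0.8] turn -0.001507256057653894
166 ring [82, 81, 68, 60, 57, 44, 40, 57, 66, 68, 71, 72, 74, 77, 76, 64, 35, 15, 13, 20, 34, 48, 39, 22, 16, 14, 29, 59, 81, 90, 89, 114, 123, 117, 111, 113, 115, 110, 108, 106, 102, 100, 97, 92, 82, 71, 103, 118, 117, 116, 116, 116, 117, 118]
170 ring [76, 91, 120, 114, 89, 76, 56, 59, 67, 70, 73, 75, 76, 79, 76, 53, 26, 14, 15, 14, 13, 17, 14, 15, 14, 12, 35, 79, 96, 93, 83, 99, 110, 109, 112, 110, 106, 104, 102, 103, 102, 99, 94, 89, 91, 110, 119, 118, 117, 119, 117, 117, 120, 117]
174 ring [76, 78, 73, 74, 74, 72, 60, 61, 65, 70, 73, 75, 78, 78, 79, 76, 78, 77, 76, 76, 77, 73, 70, 71, 69, 69, 83, 96, 96, 95, 101, 109, 112, 108, 105, 104, 104, 104, 105, 99, 97, 94, 90, 84, 85, 108, 118, 118, 119, 117, 117, 117, 116, 118]
200 spindle [121, 120, 117, 116, 116, 116, 116, 111, 95, 85, 88, 89, 86, 86, 91, 110, 115, 116, 111, 97, 86, 86, 90, 94, 100, 101, 99, 97, 92, 84, 79, 102, 116, 118, 117, 117, 117, 118, 121, 125, 122, 116, 117, 118, 116, 119, 117, 114, 128, 177, 191, 190, 168, 153]
212 gear [48, 48, 49, 49, 43, 36, 35, 38, 40, 42, 45, 41, 37, 34, 32, 32, 31, 40, 61, 73, 77, 81, 81, 85, 87, 86, 86, 85, 84, 84, 80, 63, 38, 31, 31, 32, 37, 51, 81, 126, 167, 208, 223, 224, 225, 221, 179, 113, 89, 107, 115, 121, 121, 118]
216 gear [35, 38, 40, 40, 34, 33, 34, 36, 33, 32, 31, 32, 31, 31, 30, 29, 29, 43, 63, 71, 75, 80, 83, 86, 85, 85, 85, 85, 85, 83, 77, 58, 42, 41, 54, 72, 79, 80, 76, 69, 57, 91, 186, 223, 219, 188, 123, 84, 95, 95, 98, 107, 107, 99]
```

The spacer is centred over the spindle (391.3 vs 390.5 px). I lower to about 144.

```bash
python3 -m jog '[[0,0,0.02,0,0,0,0.045],[0,0,0.02,0,0,0,0.045],[0,0,0.014,0,0,0,0.045],[0,0,0.006,0,0,0,0.045],[0,0,0.006,0,0,0,0.045]]'
python3 -m jog '[[0,0,0.006,0,0,0,0.045],[0,0,0.005,0,0,0,0.045],[0,0,0.004,0,0,0,0.045],[0,0,0.003,0,0,0,0.045],[0,0,0,0,0,0,0.045]]'
python3 -m jog '[[0,0,0.001,0,0,0,0.045],[0,0,0,0,0,0,0.045]]'
python3 - <<'E'
from h import *
import cv2
to([437.3,11,228])
s=eyes.capture("side")[:,:,::-1];c=s.mean(2).astype(int)
for u in (378,404): print(u,c[190:262,u].tolist())
E
```

```text
time_s: 23.15
eef_pos: [437.5, 12.3, 163.8]
ee_rot: [-0.0, 0.43, 0.903, 0.0]
force: [-0.3, 1.1, -0.7]
grip_width: 0.604
grip_force: 53.5
time_s: 23.65
eef_pos: [437.7, 11.4, 146.1]
ee_rot: [0.0, 0.431, 0.902, 0.0]
force: [-0.5, 0.1, 0.9]
grip_width: 0.606
grip_force: 53.7
time_s: 23.85
eef_pos: [437.7, 11.4, 145.2]
ee_rot: [0.0, 0.431, 0.902, 0.0]
force: [1.3, 2.0, -0.4]
grip_width: 0.606
grip_force: 53.7
t 23.85 pos [437.7  11.4 145.2] F [ 1.3  2.  -0.4] shift [ -0.1  -0.5 -82.8] turn None
378 [15, 13, 16, 15, 14, 14, 15, 14, 12, 13, 16, 22, 20, 16, 17, 17, 12, 16, 33, 56, 70, 74, 73, 80, 85, 81, 78, 77, 75, 76, 75, 76, 77, 76, 76, 73, 75, 73, 70, 64, 68, 73, 77, 80, 81, 74, 56, 37, 28, 31, 28, 29, 28, 27, 26, 29, 49, 75, 83, 79, 79, 82, 81, 84, 79, 80, 87, 91, 82, 74, 70, 77]
404 [120, 119, 118, 116, 115, 117, 118, 118, 118, 116, 121, 141, 164, 200, 219, 195, 143, 106, 106, 109, 93, 92, 114, 141, 163, 155, 117, 88, 81, 83, 101, 149, 157, 121, 99, 97, 98, 95, 95, 94, 92, 90, 92, 89, 81, 65, 46, 35, 35, 36, 35, 36, 33, 35, 57, 101, 134, 127, 98, 86, 83, 85, 97, 98, 106, 135, 153, 140, 121, 117, 127, 138]
```

```bash
python3 -m jog '[[0,0,0.0015,0,0,0,0.045],[0,0,0,0,0,0,0.045],[0,0,0,0,0,0,0.053],[0,0,0,0,0,0,0.056],[0,0,0,0,0,0,0.06]]'
python3 -m jog '[[0,0,0,0,0,0,0.07],[0,0,0,0,0,0,0.0854],[0,0,0,0,0,0,0.0854],[0,0,-0.015,0,0,0,0.0854],[0,0,-0.03,0,0,0,0.0854]]'
python3 -m jog '[[0,0,-0.04,0,0,0,0.0854],[0,0,-0.02,0,0,0,0.0854],[0,0,0,0,0,0,0.0854],[0,0,0,0,0,0,0.0854]]'
python3 - <<'E'
from h import *
import cv2
to([437.3,11,228])
s=eyes.capture("side")[:,:,::-1];t=eyes.capture("top")[:,:,::-1]
a=np.hstack([cv2.resize(s[150:290,320:460],(420,420),interpolation=cv2.INTER_CUBIC),cv2.resize(t[100:260,220:365],(380,420))]);cv2.imwrite("pics/s11.png",a)
E
```

```text
time_s: 24.4
eef_pos: [437.5, 11.4, 143.6]
ee_rot: [-0.0, 0.431, 0.902, -0.0]
force: [1.2, -0.7, 0.8]
grip_width: 0.701
grip_force: 0.0
time_s: 24.9
eef_pos: [436.6, 11.7, 187.8]
ee_rot: [-0.002, 0.431, 0.902, -0.0]
force: [0.1, -0.6, -0.5]
grip_width: 1.002
grip_force: 0.0
time_s: 25.3
eef_pos: [437.4, 11.5, 248.1]
ee_rot: [-0.0, 0.431, 0.902, -0.0]
force: [-0.5, 0.4, -1.1]
grip_width: 0.999
grip_force: 0.0
t 25.3 pos [437.4  11.5 248.1] F [-0.5  0.4 -1.1] shift [-0.4 -0.4 20.1] turn None
```

View pics/s11.png

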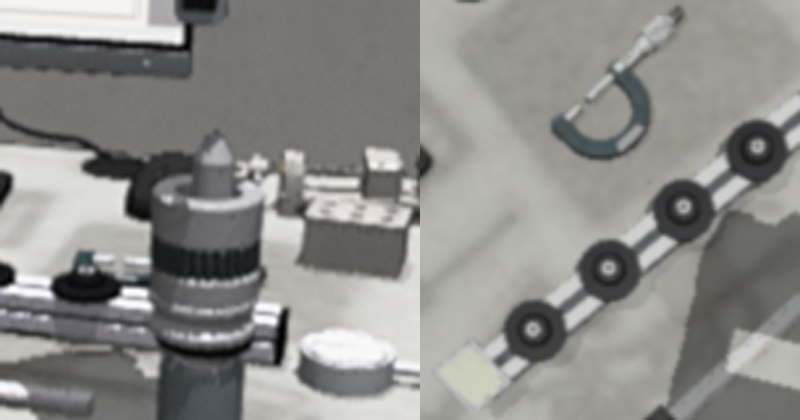

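All four rings lie flat on the spindle: grooved, flange, gear, then spacer on top. The seats are empty and the gripper is clear.

```bash
python3 -c "
from rig import finish_job
print(finish_job())"
```

```text
the job is handed in; nothing more can be done
None
```

All four rings are on the magazine spindle, from bottom to top grooved, flange, gear and spacer; the last picture before hand-in at about 25 s showed them lying flat with the gripper clear.

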